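# Turn a valve block on its turntable to show three sides to the camera

## Task

Turn the inspection turntable by pushing its black posts so that the valve block shows first its red side, then its yellow side and then its blue side squarely to the blue camera, letting it stand still for a second at each (a side faces the camera when its coloured dot is at the black pointer line). Leave it with the blue side facing the camera; do not touch the block or the camera, and leave the things round about where they are.

Things in the scene. Friction and masses are not known exactly. Their poses are not given: they have to be found in the camera images.
- station: fixed inspection station: round aluminium foot 200 mm across and 12 mm high, with a tongue 70 mm wide reaching to 165 mm from the centre that carries a small blue inspection camera. Origin on the table surface at the foot's centre, which is the turntable's axis; x points from the axis to the camera, z up. The station stands at a different place and yaw each time
- camera: the blue inspection camera on the station, fixed; its origin is the same as the station's. It fills 124 to 165 mm from the turntable's axis along the station's x, 22 mm to either side, and its top is 77 mm above the table surface. Its lens looks at the turntable's axis
- pointer (a point): inner end of the short black line painted on the station's foot below the camera, 97 mm from the turntable's axis on the camera's side: a side faces the camera when its dot is at this line
- turntable (a joint): angle of the turntable (dark disc 180 mm across, upper face 30 mm above the table surface), rad, growing counter-clockwise seen from above. 0: white side to the camera; +pi/2: red; +pi: yellow; +3pi/2: blue (-pi/2 is blue as well). Starts between -0.8 and 0.8; turns freely either way up to 7 rad. It has friction (a push of about 2 to 3 N at a post moves it) and stays where it is left; no detents, no spring
- valve_block: square aluminium valve block 48 x 48 mm and 46 mm high, bolted on the middle of the turntable (top 76 mm above the table surface), with one coloured round port on each of its four sides, standing out to 31 mm from the axis. Origin at the centre of its underside; its axes turn with the turntable: white port at +x, blue +y, yellow -x, red -y
- white_dot (a point): flat white dot, 24 mm across, on the upper face of the turntable near its rim, in front of the white port of the valve block; this point is on the disc's upper face 85 mm from the turntable's axis, in the turntable's +x direction
- red_dot (a point): flat red dot, 24 mm across, on the upper face of the turntable near its rim, in front of the red port of the valve block; this point is on the disc's upper face 85 mm from the turntable's axis, in the turntable's -y direction
- yellow_dot (a point): flat yellow dot, 24 mm across, on the upper face of the turntable near its rim, in front of the yellow port of the valve block; this point is on the disc's upper face 85 mm from the turntable's axis, in the turntable's -x direction
- blue_dot (a point): flat blue dot, 24 mm across, on the upper face of the turntable near its rim, in front of the blue port of the valve block; this point is on the disc's upper face 85 mm from the turntable's axis, in the turntable's +y direction
- post_0 (a point): centre of the top of one of four upright black posts on the turntable to push it round by; this one stands between the white and blue dots. Post 24 mm across, axis 75 mm from the turntable's axis, 50 mm high (from 30 to 80 mm above the table surface)
- post_1 (a point): centre of the top of one of four upright black posts on the turntable to push it round by; this one stands between the blue and yellow dots. Post 24 mm across, axis 75 mm from the turntable's axis, 50 mm high (from 30 to 80 mm above the table surface)
- post_2 (a point): centre of the top of one of four upright black posts on the turntable to push it round by; this one stands between the yellow and red dots. Post 24 mm across, axis 75 mm from the turntable's axis, 50 mm high (from 30 to 80 mm above the table surface)
- post_3 (a point): centre of the top of one of four upright black posts on the turntable to push it round by; this one stands between the red and white dots. Post 24 mm across, axis 75 mm from the turntable's axis, 50 mm high (from 30 to 80 mm above the table surface)
- oil_bottle: bystander: cream squeeze bottle with red nozzle, 41 mm across, 125 mm high; origin at its underside
- green_tub: bystander: green round cap used as a tray, 68 mm across, 24 mm high; origin at its underside
- spare_nest: bystander: pale cylinder with an orange-brown top and a brass spigot, 47 x 60 x 51 mm; origin at its underside
- tape_roll: bystander: roll of blue tape, 71 mm across, 23 mm high; origin at its underside

How it is judged:
On the way, in this order (a step that is already met when the one before it is completed fails the run):
1. the red side faces the camera (red dot at the pointer, within 12 mm sideways) and the turntable stands still there for half a second (y of red_dot in the frame of station between -0.012 and 0.012 m and x of red_dot in the frame of station above 0 m and velocity of joint turntable between -0.08 and 0.08 rad/s), for 0.5 s.
2. the yellow side faces the camera (yellow dot at the pointer, within 12 mm sideways) and the turntable stands still there for half a second (y of yellow_dot in the frame of station between -0.012 and 0.012 m and x of yellow_dot in the frame of station above 0 m and velocity of joint turntable between -0.08 and 0.08 rad/s), for 0.5 s.
3. the blue side faces the camera (blue dot at the pointer, within 12 mm sideways) and the turntable stands still there for half a second (y of blue_dot in the frame of station between -0.012 and 0.012 m and x of blue_dot in the frame of station above 0 m and velocity of joint turntable between -0.08 and 0.08 rad/s), for 0.5 s.
At the end, for the whole second after the job is handed in: the blue dot is at the pointer, within 12 mm sideways (about 8 degrees), and the turntable stands still (all of step 3); the robot touches nothing.
It fails at once if the robot touches the valve block or the camera (more than 1 N) (contact force between any of the arm, the fingers and valve_block above 1 N or contact force between any of the arm, the fingers and camera above 1 N).
It fails at once if a bystander (oil bottle, green tub, spare nest, tape roll) is moved more than 20 mm (distance of any of oil_bottle, green_tub, spare_nest, tape_roll from where it was at the start of the episode above 0.02 m).
It also fails if it takes over 69 s, if anything falls off the work surface, if the arm or the gripper's body presses on something with over 40 N, if the wrist force passes 120 N, or if a joint passes its speed limit or range.

## Robot

A 6-joint arm with a two-finger parallel gripper is mounted at the origin on a cart in front of the work surface, level with it; the furniture and walls round the work are solid. World frame = base frame: x ahead of the robot, y to its left, z up, the work surface at z = 0. Lengths are in m, angles in rad, forces in N, time in s.
With the tool pointing down it reaches from about 0.35 to 0.975 m from the base axis. Payload 4.9 kg.
Tool frame: the origin (TCP) lies midway between the tips of the shut fingers; the grasp point (between the pads) lies 19 mm behind it; z points along the fingers, y is the line along which they close (so a half turn about z gives the same grasp; the last joint's range is limited). The gripper opens to 85 mm and grips with 20 to 120 N. Pads are 22 mm wide; open, the fingers measure 114 mm over their backs; the gripper's body (76 mm by 85 mm) begins 54 mm behind the grasp point. The pads swing forward as they close: fully open they stand 13 mm farther back than shut.
Start: joints at [1.129, 0.053, 1.613, -0, 1.476, -0.119], TCP at [0.198, 0.593, 0.231] pointing down, gripper open.
Joint ranges: [-3.01, 3.01], [-1.01, 2.22], [0.06, 2.58], [-1.02, 4.17], [0.09, 2.62], [-3.14, 3.14]. Speed limits (rad/s): [2.57, 2.57, 3.14, 3.14, 3.14, 3.14].

## Interface

Orientations are given as a unit quaternion [w, x, y, z].
In Python, from plant import state, grab_frame, job_done, cut_out, place_of gives the robot as it stands.
- The arm moves only by the tool jog_arm, never from a script. Its argument "motion" is text: rows parted by semicolons, each of 7 numbers parted by spaces: the opening in per cent of the stroke, from 0 (shut) to 100 (fully open), then the shift along the tool's x, y, z as a fraction of full scale, then the turn, a rotation vector about the tool's x, y, z as a fraction of full scale. A call has exactly 5 rows; each row is the pose to reach, as a shift and turn from the pose commanded when the call began, along the tool's axes at that moment; what a row does not reach only later rows make up. Full scale, the value 1, is 50 cm for a shift and 1.5 rad for a turn. A row lasts 1/8 s, in which the tool goes at most 62.5 mm and 10.7 degrees, less where a joint would pass 70% of its speed; a pose out of reach is approached as far as the arm can. A call with a number of a shift or a turn outside -1 to 1 is refused whole. A call with a gripper value outside its range is refused whole. The fingers move at their own pace and stop on an object; the grip force is fixed at half the most. Time passes only in rows, so rows that repeat a pose let the fingers close, or fill a call up. It gives the time, the measured TCP pose, the force, the opening and the grip force at its end, in the units of the state.
- state(): the state, without advancing time (a new reading comes with each control period).
- grab_frame(name): name is "scene" or "top"; returns a dict with "color" (400x640x3 uint8, red, green, blue), "range_z" (400x640 float32, m along the optical axis (not along the pixel's ray), 0 where there is no reading), "intrinsics" (3x3 intrinsics, pixels), "world_from_camera" (4x4, takes a point from camera to world coordinates). Camera axes: x right, y up, looking along -z (the intrinsics and any distortion apply to the point x, -y, -z); pixel columns grow to the right and rows downward; lengths in m; the calibration is good to about 2 mm. A picture is of the moment at which its call begins.
- job_done(): hands the job in; it is judged then, once.
Trained networks look in the newest picture that a camera, given by its name, has taken for a name from the list of things; names that differ only in an ending like _2 or _b are one class to them, and where a whole thing is asked for, a point or a joint stands for the part that bears it (a point fixed in the world has none). Each returns a list of dicts, best first, with "p" (0 to 1); they miss things now and then, are a little off and sometimes report something else, mostly with a low value. They report only what shows in the picture. A call takes as long as a camera call.
- cut_out(camera, thing): "pixels" (400x640 bool, what is visible of it).
- place_of(camera, thing): "at" ([x, y, z] in m, in world coordinates, good to about 4 mm: a listed point, or the origin of a listed thing).
The state is a dict: "time": time; "joint_pos": joint angles; "joint_vel": joint speeds; "joint_efforts": joint torques, N m; "tool_pos": TCP position; "tool_rot": TCP orientation; "contact_force": force on the tool from outside, world axes, zero at the start; "ft_torque": the same for the moment, N m; "gripper_width": opening from 0.0 (shut) to 1.0 (fully open); "grasp_force": force on a finger pad.
Only numpy, scipy, OpenCV 4.12 (cv2) and the standard library are available. Lean on these libraries where they do the work, as an engineer would, in place of code of your own. Each camera call takes 0.05 s, during which the arm holds its last target. There are 200 camera calls.

## Working session

There is one attempt and no reset: what is moved stays moved. The work goes in short steps, Python scripts to look and compute and a tool call to move; the robot and the scene stay as the last step left them, time stands still between calls to the robot, and variables do not carry over. Pictures are saved under pics/ and viewed, at most 10 in all, crops included, and the job is handed in when it is done.

Besides the shell and the picture viewer there is one more tool, called after "Emit:" by a JSON object that holds its "api" and its "payload", one argument or row to a line. jog_arm: Moves the arm, as the interface text tells. Shift numbers are shares of 50 cm and turn numbers shares of 1.5 rad, none past 1 either way. Its arguments: {"type":"object","properties":{"motion":{"type":"string"}},"required":["motion"]}

```bash
mkdir -p pics; python3 - <<'E'
from plant import *
import cv2,numpy as np
s=state();print(s['time'],s['tool_pos'],s['tool_rot'],s['joint_pos'])
for c in ['top','scene']:
    f=grab_frame(c);cv2.imwrite(f'pics/{c}0.png',f['color'][:,:,::-1])
    for t in ['station','pointer','white_dot','red_dot','yellow_dot','blue_dot','post_0','oil_bottle','green_tub','spare_nest','tape_roll']:
        print(c,t,[(np.round(r['at'],3).tolist(),round(r['p'],2)) for r in place_of(c,t)][:5])
print(state()['time'])
E
```

```text
0.0 [0.19799234 0.59215298 0.23005634] [-2.83711764e-04  1.60696455e-01  9.87003343e-01 -9.84388374e-04] [ 1.12900170e+00  5.33539368e-02  1.61430819e+00  4.28735790e-07
  1.47597944e+00 -1.19002018e-01]
top station [([0.533, 0.008, -0.003], 0.57)]
top pointer [([0.554, -0.084, 0.016], 0.56), ([0.7, -0.327, -0.001], 0.29)]
top white_dot [([0.507, -0.075, 0.032], 0.72)]
top red_dot [([0.452, 0.037, 0.032], 0.58)]
top yellow_dot [([0.56, 0.087, 0.028], 0.73)]
top blue_dot [([0.613, -0.017, 0.032], 0.56)]
top post_0 [([0.597, 0.044, 0.083], 0.87), ([0.568, -0.056, 0.083], 0.81), ([0.499, 0.075, 0.082], 0.8), ([0.468, -0.026, 0.081], 0.59)]
top oil_bottle [([0.626, 0.284, 0.002], 0.62)]
top green_tub [([0.728, 0.29, 0.001], 0.74)]
top spare_nest [([0.697, -0.328, 0.0], 0.54), ([0.53, 0.01, -0.004], 0.29)]
top tape_roll [([0.335, 0.238, 0.003], 0.63), ([0.699, -0.327, -0.001], 0.2)]
scene station [([0.531, 0.008, 0.003], 0.86), ([0.727, 0.289, -0.002], 0.72), ([0.498, 0.072, 0.08], 0.38)]
scene pointer [([0.554, -0.082, 0.012], 0.97)]
scene white_dot [([0.509, -0.071, 0.03], 0.83), ([0.612, -0.019, 0.027], 0.62)]
scene red_dot [([0.456, 0.034, 0.027], 0.66)]
scene yellow_dot [([0.56, 0.087, 0.029], 0.81)]
scene blue_dot [([0.614, -0.02, 0.026], 0.87)]
scene post_0 [([0.564, -0.063, 0.081], 0.84), ([0.466, -0.029, 0.077], 0.8), ([0.498, 0.073, 0.079], 0.66), ([0.598, 0.046, 0.078], 0.59)]
scene oil_bottle [([0.625, 0.287, -0.003], 0.64), ([0.558, 0.086, 0.033], 0.63), ([0.727, 0.291, 0.0], 0.26)]
scene green_tub [([0.726, 0.29, -0.001], 0.79)]
scene spare_nest [([0.702, -0.33, 0.004], 0.79)]
scene tape_roll [([0.334, 0.246, 0.003], 0.88)]
1.2
```

View pics/top0.png

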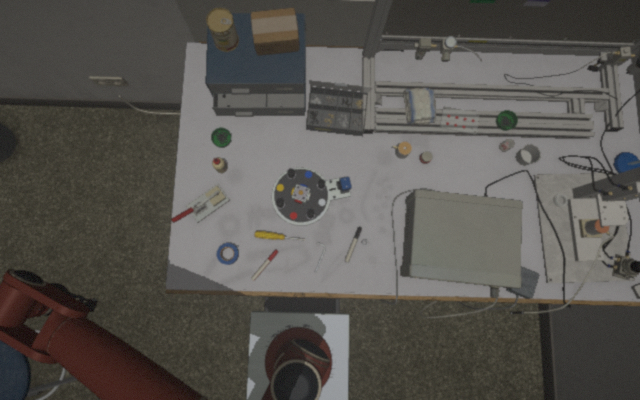

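View pics/scene0.png

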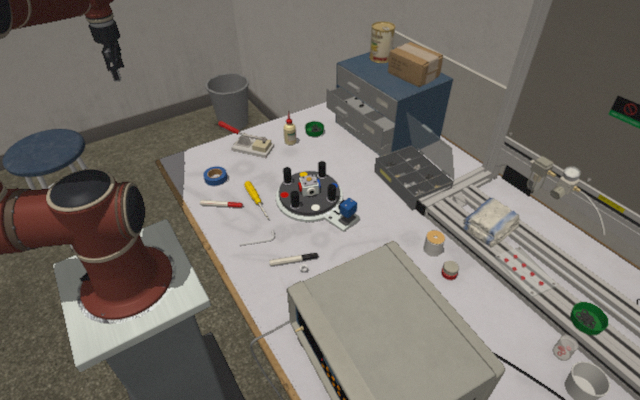

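Top view: station axis at about px (302,196) with the camera to its right at (340,186). The white dot is near (322,203) and the four posts are clear, so the networks' positions match the picture. The turntable angle is about -32°, so I'll turn it +122°, +90° and +90° with shut fingers pushing post_1.

```bash
cat > h.py <<'E'
from plant import *
import numpy as np
from scipy.spatial.transform import Rotation as R
C=np.array([.532,.0085]);PHI=-76.5
def rows(P):
    s=state();q=s['tool_rot'];Rm=R.from_quat([q[1],q[2],q[3],q[0]])
    p0=np.array(s['tool_pos'])
    return '; '.join('0 '+' '.join('%.3f'%v for v in Rm.inv().apply(np.array(p)-p0)/.5)+' 0 0 0' for p in P)
def pt(a,r,z): a=np.radians(a);return [C[0]+r*np.cos(a),C[1]+r*np.sin(a),z]
def arc(angs,r=.078,z=.053): return rows([pt(a,r,z) for a in angs])
def pol():
    s=state();d=np.array(s['tool_pos'])[:2]-C
    return round(s['time'],2),'finger ang %.1f r %.4f z %.3f'%(np.degrees(np.arctan2(d[1],d[0]))%360,np.hypot(*d),s['tool_pos'][2]),np.round(s['contact_force'],1)
def look():
    off=dict(white_dot=0,blue_dot=90,yellow_dot=180,red_dot=270);o=[]
    for c in ['top','scene']:
        grab_frame(c)
        for k,v in off.items():
            L=place_of(c,k)
            if L:
                d=np.array(L[0]['at'])[:2]-C
                a=(np.degrees(np.arctan2(d[1],d[0]))-v-PHI)%360
                print(c,k,round(L[0]['p'],2),'theta %.1f r %.3f'%(a,np.hypot(*d)))
                if abs(np.hypot(*d)-.085)<.012:o.append(a)
    print('median theta',np.median(o),pol())
E
python3 - <<'E'
from h import *
p=np.array(state()['tool_pos']);t=np.array(pt(-18,.078,.15))
print(rows([p+(t-p)*f for f in (.08,.16,.24,.32,.4,.6,.7,.8,.9,1)]))
E
```

```text
0 -0.093 -0.072 0.013 0 0 0; 0 -0.186 -0.143 0.026 0 0 0; 0 -0.278 -0.215 0.039 0 0 0; 0 -0.371 -0.286 0.052 0 0 0; 0 -0.464 -0.358 0.065 0 0 0; 0 -0.696 -0.537 0.098 0 0 0; 0 -0.812 -0.626 0.114 0 0 0; 0 -0.928 -0.716 0.130 0 0 0; 0 -1.044 -0.805 0.146 0 0 0; 0 -1.160 -0.895 0.163 0 0 0
```

Emit:
{"api": "jog_arm", "payload": {
  "motion": "0 -0.093 -0.072 0 0 0 0; 0 -0.186 -0.143 0 0 0 0; 0 -0.278 -0.215 0 0 0 0; 0 -0.371 -0.286 0 0 0 0; 0 -0.464 -0.358 0 0 0 0"
}}

```text
time: 1.82
tool_pos: [0.3623, 0.3478, 0.2316]
tool_rot: [0.0, 0.161, 0.987, 0.0]
contact_force: [1.3, 0.2, 0.1]
gripper_width: 0.002
grasp_force: 0.0
```

Emit:
{"api": "jog_arm", "payload": {
  "motion": "0 -0.09 -0.07 0 0 0 0; 0 -0.18 -0.14 0 0 0 0; 0 -0.27 -0.21 0 0 0 0; 0 -0.36 -0.28 0 0 0 0; 0 -0.45 -0.35 0 0 0 0"
}}

```text
time: 2.45
tool_pos: [0.5202, 0.1103, 0.2316]
tool_rot: [0.0, 0.161, 0.987, 0.0]
contact_force: [0.2, 0.3, 0.1]
gripper_width: -0.006
grasp_force: 0.0
```

```bash
python3 - <<'E'
from h import *
print(state()['tool_pos'],state()['tool_rot'],pol())
print(rows([pt(-18,.078,z) for z in (.2,.15,.1,.053,.053)]))
E
```

```text
[0.52022906 0.1102839  0.23163529] [4.20181919e-04 1.60814155e-01 9.86984597e-01 1.91825379e-04] (2.45, 'finger ang 96.6 r 0.1025 z 0.232', array([0.2, 0.3, 0.1]))
0 -0.243 -0.184 0.063 0 0 0; 0 -0.243 -0.184 0.163 0 0 0; 0 -0.243 -0.184 0.263 0 0 0; 0 -0.243 -0.184 0.357 0 0 0; 0 -0.243 -0.184 0.357 0 0 0
```

Emit:
{"api": "jog_arm", "payload": {
  "motion": "0 -0.08 -0.06 0 0 0 0; 0 -0.16 -0.12 0 0 0 0; 0 -0.243 -0.184 0 0 0 0; 0 -0.243 -0.184 0.09 0 0 0; 0 -0.243 -0.184 0.16 0 0 0"
}}

```text
time: 3.08
tool_pos: [0.6055, -0.0146, 0.15]
tool_rot: [-0.0, 0.161, 0.987, 0.0]
contact_force: [-0.1, 1.2, -0.2]
gripper_width: -0.003
grasp_force: 0.0
```

```bash
python3 - <<'E'
from h import *
print(pol());look()
print(rows([pt(-18,.078,z) for z in (.12,.09,.053,.053,.053)]))
E
```

```text
(3.08, 'finger ang 342.5 r 0.0771 z 0.150', array([-0.1,  1.2, -0.2]))
top white_dot 0.48 theta 328.2 r 0.087
top blue_dot 0.58 theta 56.8 r 0.086
top yellow_dot 0.75 theta 327.5 r 0.085
scene white_dot 0.74 theta 330.5 r 0.085
scene blue_dot 0.74 theta 327.3 r 0.086
scene yellow_dot 0.7 theta 326.4 r 0.083
scene red_dot 0.73 theta 328.1 r 0.078
median theta 327.450358666204 (3.58, 'finger ang 343.4 r 0.0776 z 0.153', array([1. , 0.3, 0.3]))
0 -0.001 -0.004 0.066 0 0 0; 0 -0.000 -0.004 0.126 0 0 0; 0 -0.000 -0.004 0.200 0 0 0; 0 -0.000 -0.004 0.200 0 0 0; 0 -0.000 -0.004 0.200 0 0 0
```

Emit:
{"api": "jog_arm", "payload": {
  "motion": "0 0 -0.003 0.066 0 0 0; 0 0 -0.003 0.13 0 0 0; 0 0 -0.003 0.2 0 0 0; 0 0 -0.003 0.2 0 0 0; 0 0 -0.003 0.2 0 0 0"
}}

```text
time: 4.2
tool_pos: [0.6061, -0.0153, 0.0531]
tool_rot: [0.001, 0.161, 0.987, 0.0]
contact_force: [0.2, -0.9, 0.7]
gripper_width: 0.001
grasp_force: 0.0
```

```bash
python3 - <<'E'
from h import *
print(pol())
print(arc([-10,-2,6,14,22]))
E
```

```text
(4.2, 'finger ang 342.2 r 0.0778 z 0.053', array([ 0.2, -0.9,  0.7]))
0 0.001 0.021 0.000 0 0 0; 0 0.006 0.042 0.000 0 0 0; 0 0.014 0.063 0.000 0 0 0; 0 0.024 0.082 0.000 0 0 0; 0 0.037 0.099 0.000 0 0 0
```

Emit:
{"api": "jog_arm", "payload": {
  "motion": "0 0.001 0.021 0 0 0 0; 0 0.006 0.042 0 0 0 0; 0 0.014 0.063 0 0 0 0; 0 0.024 0.082 0 0 0 0; 0 0.037 0.099 0 0 0 0"
}}

```text
time: 4.82
tool_pos: [0.603, 0.038, 0.0515]
tool_rot: [0.0, 0.16, 0.987, -0.001]
contact_force: [0.1, -3.5, -1.0]
gripper_width: 0.001
grasp_force: 1.4
```

```bash
python3 - <<'E'
from h import *
print(pol());look()
print(arc([30,38,46,54,62]))
E
```

```text
(4.83, 'finger ang 22.5 r 0.0768 z 0.051', array([ 0.1, -3.5, -1. ]))
top white_dot 0.78 theta 342.3 r 0.087
top blue_dot 0.78 theta 343.9 r 0.085
top red_dot 0.56 theta 341.4 r 0.084
scene white_dot 0.86 theta 347.4 r 0.083
scene blue_dot 0.83 theta 343.1 r 0.084
scene yellow_dot 0.82 theta 343.3 r 0.084
scene red_dot 0.67 theta 345.5 r 0.084
median theta 343.3088771046077 (5.33, 'finger ang 22.2 r 0.0768 z 0.051', array([-0. ,  0.7,  1.1]))
0 0.013 0.017 -0.003 0 0 0; 0 0.030 0.030 -0.003 0 0 0; 0 0.049 0.041 -0.003 0 0 0; 0 0.070 0.049 -0.003 0 0 0; 0 0.091 0.054 -0.003 0 0 0
```

Emit:
{"api": "jog_arm", "payload": {
  "motion": "0 0.013 0.017 -0.002 0 0 0; 0 0.030 0.030 -0.002 0 0 0; 0 0.049 0.041 -0.002 0 0 0; 0 0.070 0.049 -0.002 0 0 0; 0 0.091 0.054 -0.002 0 0 0"
}}

```text
time: 5.95
tool_pos: [0.5681, 0.0782, 0.0526]
tool_rot: [0.0, 0.16, 0.987, -0.0]
contact_force: [1.5, -1.9, -0.4]
gripper_width: 0.0
grasp_force: 1.3
```

```bash
python3 - <<'E'
from h import *
print(pol())
print(arc([70,78,86,94,102]))
E
```

```text
(5.95, 'finger ang 62.6 r 0.0784 z 0.053', array([ 1.5, -1.9, -0.4]))
0 0.020 0.001 -0.001 0 0 0; 0 0.042 0.000 -0.001 0 0 0; 0 0.063 -0.004 -0.001 0 0 0; 0 0.084 -0.011 -0.001 0 0 0; 0 0.103 -0.021 -0.001 0 0 0
```

Emit:
{"api": "jog_arm", "payload": {
  "motion": "0 0.020 0.001 -0.001 0 0 0; 0 0.042 0 -0.001 0 0 0; 0 0.063 -0.004 -0.001 0 0 0; 0 0.084 -0.011 -0.001 0 0 0; 0 0.103 -0.021 -0.001 0 0 0"
}}

```text
time: 6.58
tool_pos: [0.5162, 0.0836, 0.0531]
tool_rot: [0.001, 0.16, 0.987, -0.0]
contact_force: [4.3, -3.2, -0.9]
gripper_width: 0.003
grasp_force: 2.3
```

```bash
python3 - <<'E'
from h import *
look()
print(arc([109,115,120,123,125]))
E
```

```text
top white_dot 0.87 theta 61.0 r 0.085
top blue_dot 0.7 theta 282.9 r 0.376
top yellow_dot 0.7 theta 60.7 r 0.081
top red_dot 0.87 theta 63.5 r 0.082
scene white_dot 0.76 theta 66.2 r 0.091
scene blue_dot 0.7 theta 65.0 r 0.084
scene yellow_dot 0.88 theta 67.4 r 0.084
scene red_dot 0.6 theta 90.6 r 0.095
median theta 65.03046966713315 (7.08, 'finger ang 101.8 r 0.0772 z 0.053', array([-0.6, -0.2, -0.8]))
0 0.017 -0.010 -0.001 0 0 0; 0 0.030 -0.020 -0.001 0 0 0; 0 0.039 -0.030 -0.001 0 0 0; 0 0.044 -0.036 -0.001 0 0 0; 0 0.048 -0.041 -0.001 0 0 0
```

Emit:
{"api": "jog_arm", "payload": {
  "motion": "0 0.017 -0.010 -0.001 0 0 0; 0 0.030 -0.020 -0.001 0 0 0; 0 0.039 -0.030 -0.001 0 0 0; 0 0.044 -0.036 -0.001 0 0 0; 0 0.048 -0.041 -0.001 0 0 0"
}}

```text
time: 7.7
tool_pos: [0.4867, 0.0722, 0.0533]
tool_rot: [-0.0, 0.161, 0.987, 0.0]
contact_force: [1.9, 1.9, 0.5]
gripper_width: -0.002
grasp_force: 0.9
```

```bash
python3 - <<'E'
from h import *
look()
f=grab_frame('top');import cv2
cv2.imwrite('pics/red.png',cv2.resize(f['color'][140:250,240:380,::-1],None,fx=5,fy=5,interpolation=cv2.INTER_CUBIC))
print(arc([126,127,128,129,130]))
E
```

```text
top white_dot 0.6 theta 84.9 r 0.083
top yellow_dot 0.83 theta 87.8 r 0.079
top red_dot 0.56 theta 89.3 r 0.085
scene white_dot 0.76 theta 86.5 r 0.090
scene blue_dot 0.89 theta 88.8 r 0.083
scene yellow_dot 0.97 theta 87.9 r 0.085
scene red_dot 0.59 theta 88.6 r 0.087
median theta 87.86264246790188 (8.2, 'finger ang 125.3 r 0.0781 z 0.053', array([-0.4, -0.9,  0.5]))
0 0.001 -0.002 0.000 0 0 0; 0 0.003 -0.004 0.000 0 0 0; 0 0.004 -0.006 0.000 0 0 0; 0 0.006 -0.008 0.000 0 0 0; 0 0.007 -0.011 0.000 0 0 0
```

View pics/red.png

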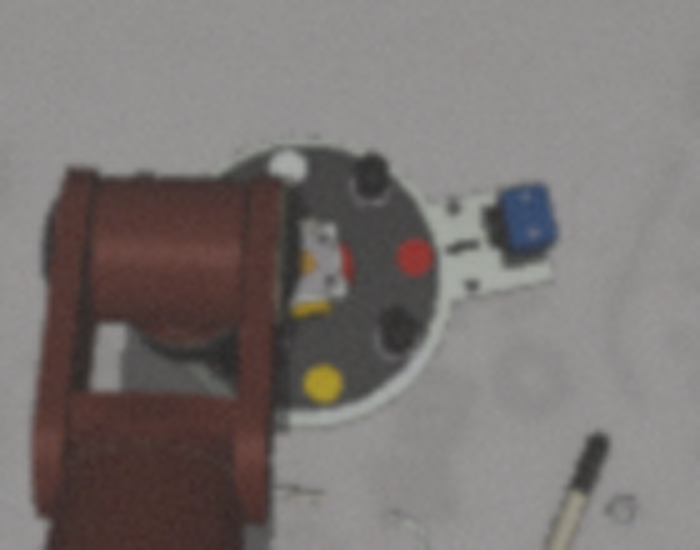

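The crop shows the red dot at (414,257) in line with the pointer line, (448,249) to (478,242). I'll hold for a moment, then go on to yellow.

Emit:
{"api": "jog_arm", "payload": {
  "motion": "0 0 0 0 0 0 0; 0 0 0 0 0 0 0; 0 0 0 0 0 0 0; 0 0 0 0 0 0 0; 0 0 0 0 0 0 0"
}}

```text
time: 8.88
tool_pos: [0.487, 0.0722, 0.0533]
tool_rot: [-0.0, 0.161, 0.987, -0.0]
contact_force: [0.5, 0.1, -0.0]
gripper_width: 0.0
grasp_force: 0.0
```

```bash
python3 - <<'E'
from h import *
print(pol())
print(arc([130,137,145,153,161]))
E
```

```text
(8.88, 'finger ang 125.2 r 0.0780 z 0.053', array([ 0.5,  0.1, -0. ]))
0 0.007 -0.011 0.001 0 0 0; 0 0.016 -0.028 0.001 0 0 0; 0 0.024 -0.048 0.001 0 0 0; 0 0.029 -0.069 0.001 0 0 0; 0 0.030 -0.091 0.001 0 0 0
```

Emit:
{"api": "jog_arm", "payload": {
  "motion": "0 0.007 -0.011 0 0 0 0; 0 0.016 -0.028 0 0 0 0; 0 0.024 -0.048 0 0 0 0; 0 0.029 -0.069 0 0 0 0; 0 0.030 -0.091 0 0 0 0"
}}

```text
time: 9.5
tool_pos: [0.4581, 0.0332, 0.0534]
tool_rot: [0.0, 0.161, 0.987, 0.0]
contact_force: [3.0, 2.9, -0.2]
gripper_width: 0.001
grasp_force: 1.4
```

```bash
python3 - <<'E'
from h import *
look()
print(arc([169,177,185,192,198]))
E
```

```text
top white_dot 0.78 theta 122.4 r 0.081
top blue_dot 0.48 theta 259.5 r 0.073
top yellow_dot 0.75 theta 125.8 r 0.083
top red_dot 0.88 theta 125.1 r 0.090
scene white_dot 0.83 theta 123.8 r 0.088
scene blue_dot 0.87 theta 124.7 r 0.082
scene yellow_dot 0.63 theta 127.0 r 0.088
scene red_dot 0.76 theta 125.9 r 0.088
median theta 125.12148470411728 (10.0, 'finger ang 161.0 r 0.0780 z 0.053', array([-0.4, -0.9,  0.3]))
0 -0.001 -0.022 0.000 0 0 0; 0 -0.006 -0.043 0.000 0 0 0; 0 -0.013 -0.064 0.000 0 0 0; 0 -0.021 -0.081 0.000 0 0 0; 0 -0.030 -0.094 0.000 0 0 0
```

Emit:
{"api": "jog_arm", "payload": {
  "motion": "0 -0.001 -0.022 0 0 0 0; 0 -0.006 -0.043 0 0 0 0; 0 -0.013 -0.064 0 0 0 0; 0 -0.021 -0.081 0 0 0 0; 0 -0.030 -0.094 0 0 0 0"
}}

```text
time: 10.62
tool_pos: [0.4577, -0.0162, 0.0532]
tool_rot: [-0.0, 0.161, 0.987, 0.0]
contact_force: [0.8, 3.0, -0.3]
gripper_width: 0.002
grasp_force: 1.1
```

```bash
python3 - <<'E'
from h import *
print(pol())
print(arc([204,208,212,214,216]))
E
```

```text
(10.62, 'finger ang 198.4 r 0.0783 z 0.053', array([ 0.8,  3. , -0.3]))
0 -0.010 -0.011 0.000 0 0 0; 0 -0.018 -0.019 0.000 0 0 0; 0 -0.026 -0.026 0.000 0 0 0; 0 -0.030 -0.030 0.000 0 0 0; 0 -0.035 -0.033 0.000 0 0 0
```

Emit:
{"api": "jog_arm", "payload": {
  "motion": "0 -0.010 -0.011 0 0 0 0; 0 -0.018 -0.019 0 0 0 0; 0 -0.026 -0.026 0 0 0 0; 0 -0.030 -0.030 0 0 0 0; 0 -0.034 -0.032 0 0 0 0"
}}

```text
time: 11.25
tool_pos: [0.4686, -0.0363, 0.0532]
tool_rot: [-0.0, 0.161, 0.987, -0.0]
contact_force: [-0.6, 0.6, -0.3]
gripper_width: -0.001
grasp_force: 1.0
```

```bash
python3 - <<'E'
from h import *
look()
print(arc([217,218,219,220,220]))
E
```

```text
top white_dot 0.69 theta 174.4 r 0.084
top blue_dot 0.92 theta 175.0 r 0.088
top yellow_dot 0.95 theta 176.4 r 0.086
top red_dot 0.69 theta 173.3 r 0.087
scene white_dot 0.64 theta 175.1 r 0.085
scene blue_dot 0.65 theta 17.5 r 0.001
scene yellow_dot 0.69 theta 175.8 r 0.091
scene red_dot 0.69 theta 172.2 r 0.083
median theta 175.01475494152425 (11.75, 'finger ang 215.3 r 0.0773 z 0.053', array([-0.2,  0.4, -0.2]))
0 -0.003 -0.004 0.001 0 0 0; 0 -0.005 -0.005 0.001 0 0 0; 0 -0.007 -0.007 0.001 0 0 0; 0 -0.010 -0.008 0.001 0 0 0; 0 -0.010 -0.008 0.001 0 0 0
```

Yellow still needs about 5° more.

Emit:
{"api": "jog_arm", "payload": {
  "motion": "0 -0.004 -0.004 0 0 0 0; 0 -0.007 -0.006 0 0 0 0; 0 -0.010 -0.008 0 0 0 0; 0 -0.011 -0.009 0 0 0 0; 0 -0.011 -0.009 0 0 0 0"
}}

```text
time: 12.38
tool_pos: [0.4725, -0.0422, 0.0532]
tool_rot: [-0.0, 0.161, 0.987, -0.0]
contact_force: [-1.0, 0.6, -1.3]
gripper_width: -0.003
grasp_force: 0.5
```

```bash
python3 - <<'E'
from h import *
look()
f=grab_frame('top');import cv2
cv2.imwrite('pics/yel.png',cv2.resize(f['color'][140:250,240:380,::-1],None,fx=5,fy=5,interpolation=cv2.INTER_CUBIC))
print(arc([223,230,238,246,254]))
E
```

```text
top white_dot 0.75 theta 315.0 r 0.073
top blue_dot 0.57 theta 179.3 r 0.085
top yellow_dot 0.59 theta 180.5 r 0.087
top red_dot 0.55 theta 180.4 r 0.084
scene white_dot 0.71 theta 179.2 r 0.085
scene blue_dot 0.97 theta 181.0 r 0.087
scene yellow_dot 0.59 theta 178.3 r 0.087
scene red_dot 0.87 theta 176.7 r 0.086
median theta 179.34309445603094 (12.88, 'finger ang 220.4 r 0.0782 z 0.053', array([-1. ,  0.3, -0.4]))
0 -0.006 -0.003 0.001 0 0 0; 0 -0.023 -0.011 0.001 0 0 0; 0 -0.044 -0.018 0.001 0 0 0; 0 -0.066 -0.021 0.001 0 0 0; 0 -0.087 -0.022 0.001 0 0 0
```

View pics/yel.png

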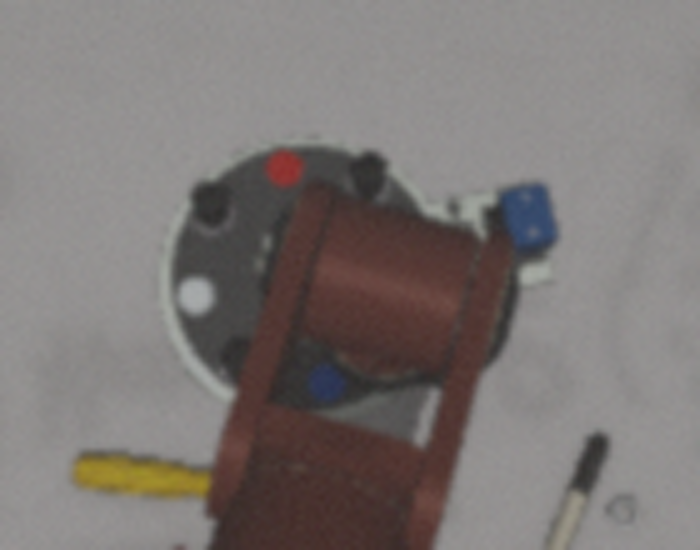

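The arm hides the yellow dot, but white at (196,296) opposite the camera and red at (285,168) fit yellow facing it. I'll hold, then go on to blue.

Emit:
{"api": "jog_arm", "payload": {
  "motion": "0 0 0 0 0 0 0; 0 0 0 0 0 0 0; 0 0 0 0 0 0 0; 0 0 0 0 0 0 0; 0 0 0 0 0 0 0"
}}

```text
time: 13.55
tool_pos: [0.4725, -0.0421, 0.0533]
tool_rot: [-0.0, 0.161, 0.987, -0.0]
contact_force: [-1.8, -0.7, -0.5]
gripper_width: 0.003
grasp_force: 0.6
```

Emit:
{"api": "jog_arm", "payload": {
  "motion": "0 -0.006 -0.003 0.001 0 0 0; 0 -0.023 -0.011 0.001 0 0 0; 0 -0.044 -0.018 0.001 0 0 0; 0 -0.066 -0.021 0.001 0 0 0; 0 -0.087 -0.022 0.001 0 0 0"
}}

```text
time: 14.18
tool_pos: [0.511, -0.0666, 0.0527]
tool_rot: [-0.0, 0.161, 0.987, 0.0]
contact_force: [-2.3, 3.1, 0.7]
gripper_width: 0.002
grasp_force: 1.4
```

```bash
python3 - <<'E'
from h import *
look()
print(arc([261,268,275,282,288]))
E
```

```text
top white_dot 0.67 theta 215.3 r 0.084
top blue_dot 0.87 theta 213.5 r 0.083
top red_dot 0.95 theta 212.4 r 0.089
scene white_dot 0.57 theta 212.9 r 0.084
scene blue_dot 0.9 theta 216.9 r 0.084
scene yellow_dot 0.58 theta 215.8 r 0.090
scene red_dot 0.61 theta 211.4 r 0.088
median theta 213.5454084888872 (14.68, 'finger ang 253.8 r 0.0779 z 0.053', array([-0.4,  0.8, -0.9]))
0 -0.019 0.002 -0.000 0 0 0; 0 -0.038 0.006 -0.000 0 0 0; 0 -0.056 0.013 -0.000 0 0 0; 0 -0.073 0.021 -0.000 0 0 0; 0 -0.087 0.030 -0.000 0 0 0
```

Emit:
{"api": "jog_arm", "payload": {
  "motion": "0 -0.019 0.002 0 0 0 0; 0 -0.038 0.006 0 0 0 0; 0 -0.056 0.013 0 0 0 0; 0 -0.073 0.021 0 0 0 0; 0 -0.087 0.030 0 0 0 0"
}}

```text
time: 15.3
tool_pos: [0.5566, -0.0656, 0.0524]
tool_rot: [-0.001, 0.161, 0.987, 0.0]
contact_force: [-3.8, 1.3, 1.4]
gripper_width: -0.004
grasp_force: 1.5
```

```bash
python3 - <<'E'
from h import *
look()
print(arc([293,298,302,304,306]))
E
```

```text
top white_dot 0.69 theta 249.9 r 0.086
top blue_dot 0.71 theta 248.1 r 0.085
top yellow_dot 0.97 theta 249.5 r 0.088
top red_dot 0.64 theta 246.6 r 0.089
scene white_dot 0.68 theta 248.2 r 0.085
scene blue_dot 0.57 theta 251.0 r 0.087
scene yellow_dot 0.67 theta 248.5 r 0.088
scene red_dot 0.72 theta 250.0 r 0.083
median theta 249.0029802114433 (15.8, 'finger ang 288.1 r 0.0785 z 0.053', array([ 0.2, -0.2, -0.8]))
0 -0.010 0.009 0.000 0 0 0; 0 -0.020 0.019 0.000 0 0 0; 0 -0.027 0.027 0.000 0 0 0; 0 -0.030 0.031 0.000 0 0 0; 0 -0.033 0.035 0.000 0 0 0
```

Emit:
{"api": "jog_arm", "payload": {
  "motion": "0 -0.010 0.009 0 0 0 0; 0 -0.020 0.019 0 0 0 0; 0 -0.027 0.027 0 0 0 0; 0 -0.030 0.031 0 0 0 0; 0 -0.033 0.035 0 0 0 0"
}}

```text
time: 16.42
tool_pos: [0.5777, -0.0545, 0.0527]
tool_rot: [-0.0, 0.161, 0.987, -0.0]
contact_force: [-1.7, -1.4, -0.2]
gripper_width: 0.002
grasp_force: 0.9
```

```bash
python3 - <<'E'
from h import *
look()
print(arc([307,308,309,310,311]))
E
```

```text
top yellow_dot 0.85 theta 268.5 r 0.086
top red_dot 0.77 theta 263.5 r 0.084
scene white_dot 0.84 theta 267.8 r 0.084
scene blue_dot 0.67 theta 269.9 r 0.090
scene yellow_dot 0.98 theta 266.5 r 0.084
scene red_dot 0.87 theta 264.3 r 0.082
median theta 267.1162905029738 (16.93, 'finger ang 306.0 r 0.0779 z 0.053', array([ 0.6, -0.5, -0.3]))
0 -0.002 0.002 0.000 0 0 0; 0 -0.003 0.004 0.000 0 0 0; 0 -0.005 0.007 0.000 0 0 0; 0 -0.006 0.009 0.000 0 0 0; 0 -0.008 0.011 0.000 0 0 0
```

Push 2.5° more, then back off 15° and lift.

Emit:
{"api": "jog_arm", "payload": {
  "motion": "0 -0.002 0.002 0 0 0 0; 0 -0.003 0.004 0 0 0 0; 0 -0.004 0.005 0 0 0 0; 0 -0.004 0.005 0 0 0 0; 0 -0.004 0.005 0 0 0 0"
}}

```text
time: 17.55
tool_pos: [0.5801, -0.0528, 0.0527]
tool_rot: [-0.0, 0.161, 0.987, -0.0]
contact_force: [-1.0, -0.5, 1.3]
gripper_width: 0.001
grasp_force: 0.7
```

```bash
python3 - <<'E'
from h import *
look()
print(rows([pt(305,.078,.053),pt(300,.078,.053),pt(295,.08,.053),pt(292,.08,.08),pt(292,.08,.12)]))
E
```

```text
top yellow_dot 0.96 theta 267.7 r 0.090
top red_dot 0.78 theta 268.7 r 0.083
scene white_dot 0.64 theta 267.5 r 0.083
scene blue_dot 0.98 theta 267.9 r 0.083
scene yellow_dot 0.65 theta 267.2 r 0.086
scene red_dot 0.87 theta 269.6 r 0.082
median theta 267.768501993452 (18.05, 'finger ang 308.1 r 0.0779 z 0.053', array([-1.6, -0.6, -0.2]))
0 0.005 -0.007 -0.001 0 0 0; 0 0.013 -0.018 -0.001 0 0 0; 0 0.020 -0.030 -0.001 0 0 0; 0 0.026 -0.036 -0.055 0 0 0; 0 0.026 -0.036 -0.135 0 0 0
```

Emit:
{"api": "jog_arm", "payload": {
  "motion": "0 0.005 -0.007 0 0 0 0; 0 0.013 -0.018 0 0 0 0; 0 0.020 -0.030 0 0 0 0; 0 0.026 -0.036 -0.055 0 0 0; 0 0.026 -0.036 -0.135 0 0 0"
}}

```text
time: 18.68
tool_pos: [0.5604, -0.0658, 0.1193]
tool_rot: [-0.002, 0.161, 0.987, 0.0]
contact_force: [-0.2, 0.1, 0.6]
gripper_width: -0.002
grasp_force: 0.0
```

Emit:
{"api": "jog_arm", "payload": {
  "motion": "0 0 0 -0.1 0 0 0; 0 0 0 -0.2 0 0 0; 0 0.1 0 -0.2 0 0 0; 0 0.2 0.1 -0.2 0 0 0; 0 0.2 0.2 -0.2 0 0 0"
}}

```text
time: 19.3
tool_pos: [0.4969, 0.0614, 0.2201]
tool_rot: [0.0, 0.162, 0.987, 0.0]
contact_force: [1.4, -0.4, -0.5]
gripper_width: -0.002
grasp_force: 0.0
```

Emit:
{"api": "jog_arm", "payload": {
  "motion": "0 0 0.1 0 0 0 0; 0 0 0.2 0 0 0 0; 0 0 0.3 0 0 0 0; 0 0 0.3 0 0 0 0; 0 0 0.3 0 0 0 0"
}}

```text
time: 19.92
tool_pos: [0.5464, 0.2026, 0.2201]
tool_rot: [-0.0, 0.161, 0.987, -0.0]
contact_force: [0.8, -0.7, -0.8]
gripper_width: 0.003
grasp_force: 0.0
```

```bash
python3 - <<'E'
from h import *
look()
f=grab_frame('top');import cv2
cv2.imwrite('pics/blue.png',cv2.resize(f['color'][140:250,240:380,::-1],None,fx=5,fy=5,interpolation=cv2.INTER_CUBIC))
E
```

```text
top white_dot 0.96 theta 272.5 r 0.086
top blue_dot 0.67 theta 268.3 r 0.084
top yellow_dot 0.55 theta 270.6 r 0.087
top red_dot 0.62 theta 268.3 r 0.086
scene white_dot 0.6 theta 270.3 r 0.084
scene blue_dot 0.75 theta 270.3 r 0.087
scene yellow_dot 0.58 theta 267.9 r 0.083
scene red_dot 0.79 theta 267.6 r 0.080
median theta 269.3212529077788 (20.43, 'finger ang 85.7 r 0.1948 z 0.220', array([ 0. ,  0.5, -0.4]))
```

View pics/blue.png

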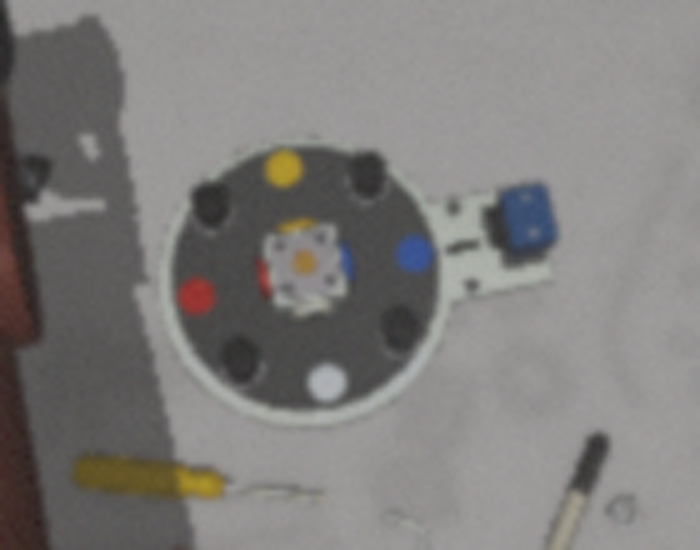

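The blue dot at (414,254) lines up with the pointer line, (448,249) to (478,242), and the arm is clear of everything.

```bash
python3 -c "
from plant import *
print(job_done())"
```

```text
the job is handed in; nothing more can be done
None
```

I turned the turntable to red, then yellow, then blue, letting it stand still about a second or more at each; it was left within about 1–2° of blue with the arm clear, and I handed the job in at about 20 s (no verdict was returned).

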